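# Rewind the chart recorder and stow its cassette

### The arm

A 7-joint arm with a two-finger parallel gripper is mounted at the origin on the work surface. World frame = base frame: x ahead of the robot, y to its left, z up, the work surface at z = 0. Lengths are in m, angles in rad, forces in N, time in s.
With the tool pointing down it reaches from about 0.4 to 0.85 m from the base axis. Payload 10.4 kg.
Tool frame: the origin (TCP) lies on the centre line of the jaws, within the pads' length; the fingertips stand 14 mm ahead of it and the grasp point (between the pads) lies 5 mm behind it (tip_reach is the z of the fingertips in the tool frame, in m); z points along the fingers, x is the direction in which the jaws open and shut, and the axes are right-handed (so a half turn about z gives the same grasp; the last joint's range is limited). The gripper opens to 87 mm and grips with 3 to 60 N. Pads are 19 mm wide; open, the fingers measure 117 mm over their backs; the gripper's body (75 mm by 190 mm) begins 51 mm behind the grasp point.
Start: joints at [-1.281, 0.332, -0.065, 1.46, 0.022, 1.35, -0.088], TCP at [0.192, 0.595, 0.237] pointing down, gripper open.
Joint ranges: [-2.6, 2.6], [-0.5, 2.12], [-1.47, 1.34], [0.16, 2.42], [-1.27, 4.41], [0.06, 2.06], [-2.6, 2.6]. Speed limits (rad/s): [2.22, 2.22, 2.79, 2.79, 3.14, 3.14, 3.14].

### API

Orientations are given as a unit quaternion [x, y, z, w].
In Python, from bench import * gives the robot as it stands.
- The arm moves only by the tool carry_out, never from a script. Its argument "rows" is a list of rows, each a list of 5 numbers: the closure, from -1 (fully open) to 1 (shut), so that 0 is half open, then the shift along the tool's x, y, z in units of 30 mm (1.0 is 30 mm), then the turn about the tool's z in units of 5 degrees (1.0 is 5 degrees). In form: [[jaw, x, y, z, turn], ...]. A call has 1 to 20 rows; each row shifts and turns the pose as measured when the row begins, along the tool's axes as they then stand; what a row does not reach is not made up. A row lasts 1/12 s, in which the tool goes at most 41.7 mm and 7.16 degrees, less where a joint would pass 70% of its speed; a pose out of reach is approached as far as the arm can. A call is refused whole if a number of a shift passes 1 or a number of a turn 1, either way. A call with a gripper value outside its range is refused whole. The fingers move at their own pace and stop on an object; "force" is the grip in N (left out, the last holds). Time passes only in rows, so rows that do not move let the fingers close. It gives the time, the measured TCP pose, the force and the opening at its end, in the units of the state.
- read_state(): the state, without advancing time (a new reading comes with each control period).
- camera(name): name is "side" or "top"; returns the picture (480x640x3 uint8, blue, green, red); there is no depth.
- camera_info(name): a dict with "fx", "fy", "cx", "cy" (pixels), "extrinsics" (4x4, takes a point from camera to world coordinates). Camera axes: x right, y down, z forward; pixel columns grow to the right and rows downward; lengths in m; the calibration is good to about 2 mm. A picture is of the moment at which its call begins. camera_info takes no time and is no camera call.
- close_job(): hands the job in, once; it reports no verdict.
Trained networks look in the newest picture that a camera, given by its name, has taken for a name from the list of things; names that differ only in an ending like _2 or _b are one class to them, and where a whole thing is asked for, a point or a joint stands for the part that bears it (a point fixed in the world has none). Each returns a list of dicts, best first, with "conf" (0 to 1); they miss things now and then, are a little off and sometimes report something else, mostly with a low value. They report only what shows in the picture. A call takes as long as a camera call.
- recognise(query, camera): "box" ([centre column, centre row, width, height] in pixels, round what is visible of it).
- silhouettes(query, camera): "mask" (480x640 bool, what is visible of it) and "box" ([centre column, centre row, width, height] in pixels, round what is visible of it).
- pinpoint(query, camera): "xy" ([column, row] in pixels: a listed point, or the origin of a listed thing).
The state is a dict: "time": time; "joint_positions": joint angles; "joint_vel": joint speeds; "joint_torque": joint torques, N m; "ee_pos": TCP position; "eef_rot": TCP orientation; "ft_force": force on the tool from outside, world axes, zero at the start; "torque": the same for the moment, N m; "width": finger opening in m.
Only numpy, scipy, OpenCV 4.12 (cv2) and the standard library are available. Lean on these libraries where they do the work, as an engineer would, in place of code of your own. Each camera call takes 0.05 s, during which the arm holds its last target. There are 200 camera calls.

### The job

The chart recorder's cassette is held by a catch inside until it is fully rewound. Turn the hand crank clockwise (seen from above) against its drag until you feel the resistance suddenly drop away, and stop there within a third of a turn, because the catch closes again if you wind on. Then lift the cassette straight out without wrenching it against the catch, and set it down (do not drop it) flat and upright in the larger, empty compartment of the pulled-out drawer, leaving the other things on the table alone.

Things in the scene. Friction and masses are not known exactly. Their poses are not given: they have to be found in the camera images.
- recorder: Grey chart recorder box fixed to the table, 200 (x) x 300 (y) x 75 high; deck 75 mm above the table. Origin: centre of its underside; z up, -x is its front, crank on its -y half, cassette on its +y half. Drag at the crank knob is 5 to 13 N, growing slowly, then falls within a tenth of a turn to under 1.5 N, somewhere 0.9 to 2.4 turns after the start, different each run.
- crank_axis (a point): Point on the vertical crank axis, fixed to the recorder, 118 mm above the table (empty air: the steel hub ends 91 mm above the table). Axes as the recorder's. Crank turns clockwise seen from above. From the drop in drag the catch is open for about 0.4 turn more, then closes again; a hard stop follows about 1.1 turns after the drop. Past the drop it may not wind back.
- knob (a point): Point in the crank's upright black knob (18 mm diameter, spans 90.5 to 130.5 mm above the table), 50 mm from the crank axis and 111 mm above the table, standing on a flat steel arm 14 mm wide, top 90 mm above the table. The knob spins freely on its pin: it can be held and led round without turning the hand. The point's -x axis points from crank axis to knob.
- cassette: Black cassette, 0.25 kg: body 84 (x) x 54 (y) x 45 high, under a 100 x 100 x 5 flange that rests on the recorder's deck. Origin: centre of its underside (30 mm above the table while in the recorder). Two tabs in the well are held by the catch: while caught it rises only 3 mm. Play in the well 1.5 mm along its x, 4 mm along its y. Lift 50 mm to clear the deck.
- cassette_grip (a point): Point in the grip bar on the cassette's flange: bar 56 mm long along the cassette's x, 14 mm thick along its y, from 50 to 90 mm above the cassette's underside; the point is in the bar, on its middle, 78 mm above the underside. Axes as the cassette's.
- drawer: Wooden pulled-out drawer lying fixed on the table, 170 (x) x 250 (y), walls 46 mm high over the table, floor 6 mm thick. A divider along x splits it: the larger empty compartment on its -y side (inside 154 (x) x 145 (y) mm), the smaller one with spanner and float on its +y side. Origin: centre of its underside.
- stow (a point): Centre of the floor of the drawer's larger, empty compartment, 6 mm above the table; axes as the drawer's.
- sugar_pot: White ceramic sugar pot, 76 mm wide, 87 mm high; bystander. Origin under its centre.
- lamp_shade: Glass hurricane lamp shade, 84 mm wide, 140 mm high, standing beyond the recorder; bystander. Origin under its centre.
- mug: Mug, 76 mm wide, 85 mm high, beyond the drawer; bystander. Origin under its centre.
- spanner: Steel spanner 120 mm long in the smaller compartment; bystander.
- float: Small cylindrical float 40 mm wide, 35 mm high in the smaller compartment; bystander.
- parallel_rule: Clear parallel rule 220 x 30 x 6 mm flat on the table to the robot's right; bystander. Origin under its centre.

How it is judged:
On the way:
1. the cassette is lifted clear of the recorder's deck (z of cassette in the frame of recorder above 0.078 m and contact force between cassette and recorder below 0.5 N), for 0.1 s.
At the end, for the whole second after the job is handed in: The cassette stands upright (within 0.08 rad) on the floor of the larger drawer compartment (underside within 5 mm of the floor, centre within 40 mm along the drawer's x and 35 mm along its y of the compartment's centre), released and at rest (z of cassette in the frame of stow between -0.005 and 0.005 m and x of cassette in the frame of stow between -0.04 and 0.04 m and y of cassette in the frame of stow between -0.035 and 0.035 m and angle between cassette's own z axis and vertical below 0.08 rad and linear speed of cassette below 0.02 m/s and contact force between the fingers and cassette below 0.1 N); the robot touches nothing.
It fails at once if the cassette is wrenched upward against its catch (more than 20 N while raised off its seat) (contact force between cassette and recorder above 20 N and z of cassette in the frame of recorder above 0.0315 m).
It fails at once if the cassette is dropped (falls free faster than 0.7 m/s, about 25 mm) (linear speed of cassette above 0.7 m/s and contact force between the fingers and cassette below 0.2 N).
It fails at once if a bystander is pushed more than 30 mm (distance of any of sugar_pot, lamp_shade, mug, spanner, float, parallel_rule from where it was at the start of the episode above 0.03 m).
It also fails if it takes over 72 s, if anything falls off the work surface, if the arm or the gripper's body presses on something with over 40 N, if the wrist force passes 120 N, or if a joint passes its speed limit or range.

## Working session

There is one attempt and no reset: what is moved stays moved. The work goes in short steps, Python scripts to look and compute and a tool call to move; the robot and the scene stay as the last step left them, time stands still between calls to the robot, and variables do not carry over. Pictures are saved under pics/ and viewed, about 8 in all and at most 12, crops included, and the job is handed in when it is done.

Besides the shell and the picture viewer there is one more tool, called after "Call:" in YAML: its name, and indented under it one key for each argument. carry_out: Moves the arm, as the interface text tells. Its arguments: {"type":"object","properties":{"rows":{"type":"array","items":{"type":"array","items":{"type":"number"}}},"force":{"type":"number"}},"required":["rows"]}

```bash
mkdir -p pics; cat > h.py <<'E'
from bench import *
import numpy as np, cv2
from scipy.spatial.transform import Rotation as R
def ray(cam,xy,z):
    i=camera_info(cam);E=np.array(i["extrinsics"])
    d=E[:3,:3]@np.array([(xy[0]-i["cx"])/i["fx"],(xy[1]-i["cy"])/i["fy"],1.])
    o=E[:3,3];return o+d*(z-o[2])/d[2]
def proj(cam,p):
    i=camera_info(cam);E=np.linalg.inv(np.array(i["extrinsics"]))
    q=E[:3,:3]@np.array(p)+E[:3,3];return np.array([i["fx"]*q[0]/q[2]+i["cx"],i["fy"]*q[1]/q[2]+i["cy"]])
def st():
    s=read_state();print({k:np.round(s[k],4).tolist() for k in("time","joint_positions","ee_pos","eef_rot","ft_force","width")})
    Rm=R.from_quat(s["eef_rot"]).as_matrix();print("x",Rm[:,0].round(3),"y",Rm[:,1].round(3),"z",Rm[:,2].round(3));return s,Rm
E
python3 - <<'E'
from h import *
st()
H=dict(recorder=0,crank_axis=.118,knob=.111,cassette=.03,cassette_grip=.108,drawer=0,stow=.006,sugar_pot=0,lamp_shade=0,mug=0,parallel_rule=0)
for c in("top","side"):
    im=camera(c);cv2.imwrite(f"pics/{c}0.png",im)
    print(c,np.array(camera_info(c)["extrinsics"])[:3,3].round(2))
    for n,z in H.items():
        print(n,[(np.round(r["xy"]).tolist(),round(r["conf"],2),ray(c,r["xy"],z).round(3).tolist()) for r in pinpoint(n,c)[:2]])
E
```

```text
{'time': 0.0, 'joint_positions': [-1.2806, 0.3329, -0.0647, 1.4609, 0.0216, 1.3499, -0.0885], 'ee_pos': [0.1922, 0.5943, 0.2358], 'eef_rot': [0.8086, 0.5883, -0.0005, 0.0004], 'ft_force': [0.2066, -0.4079, 0.1047], 'width': 0.0871}
x [ 0.308  0.951 -0.001] y [ 0.951 -0.308  0.   ] z [-0.    -0.001 -1.   ]
top [0.35 0.11 1.32]
recorder [([406.0, 264.0], 0.63, [0.523, -0.103, 0.0])]
crank_axis [([457.0, 255.0], 0.61, [0.525, -0.19, 0.118])]
knob [([448.0, 279.0], 0.76, [0.476, -0.171, 0.111]), ([405.0, 264.0], 0.66, [0.509, -0.083, 0.111])]
cassette [([376.0, 261.0], 0.71, [0.526, -0.032, 0.03]), ([380.0, 252.0], 0.4, [0.548, -0.04, 0.03])]
cassette_grip [([381.0, 252.0], 0.56, [0.535, -0.033, 0.108])]
drawer [([217.0, 265.0], 0.88, [0.526, 0.327, 0.0]), ([376.0, 262.0], 0.49, [0.528, -0.034, 0.0])]
stow [([239.0, 262.0], 0.83, [0.533, 0.277, 0.006]), ([379.0, 252.0], 0.26, [0.549, -0.04, 0.006])]
sugar_pot [([309.0, 157.0], 0.69, [0.781, 0.116, 0.0])]
lamp_shade [([396.0, 152.0], 0.66, [0.79, -0.089, 0.0])]
mug [([236.0, 186.0], 0.68, [0.712, 0.285, 0.0])]
parallel_rule [([472.0, 360.
[... 159 characters left out ...]
188, 0.118])]
knob [([334.0, 338.0], 0.62, [0.476, -0.17, 0.111])]
cassette [([330.0, 304.0], 0.59, [0.528, -0.032, 0.03]), ([344.0, 206.0], 0.29, [0.682, 0.25, 0.03])]
cassette_grip [([329.0, 278.0], 0.64, [0.526, -0.024, 0.108])]
drawer [([278.0, 210.0], 0.59, [0.531, 0.327, 0.0])]
stow [([286.0, 223.0], 0.81, [0.532, 0.268, 0.006]), ([446.0, 295.0], 0.61, [0.786, -0.084, 0.006])]
sugar_pot [([402.0, 236.0], 0.79, [0.786, 0.125, 0.0])]
lamp_shade [([444.0, 296.0], 0.87, [0.784, -0.081, 0.0])]
mug [([344.0, 211.0], 0.66, [0.689, 0.263, 0.0]), ([402.0, 238.0], 0.36, [0.782, 0.119, 0.0])]
parallel_rule [([263.0, 425.0], 0.91, [0.312, -0.231, 0.0]), ([347.0, 207.0], 0.18, [0.702, 0.272, 0.0])]
```

View pics/top0.png

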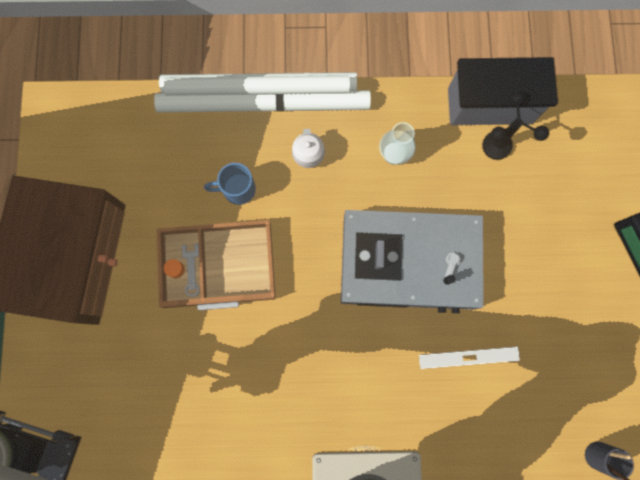

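View pics/side0.png

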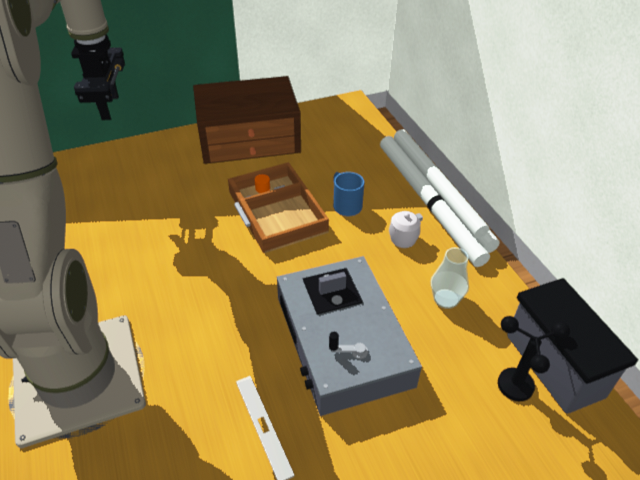

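The pictures show the recorder at about (345–483, 211–306) in the top view, with the crank knob at (448,279) and the bar at (380,253). The drawer's empty bay is at (238,262). Both cameras agree to within about 1 cm, so I'm starting the approach.

Call:
carry_out:
  rows:
    - [-1,-0.7,0.8,0,-0.9]
    - [-1,-0.9,0.8,0,-0.9]
    - [-1,-1,0.8,0,-0.9]
    - [-1,-1,0.8,0,-0.7]
    - [-1,-1,0.8,0,0]
    - [-1,-1,0.8,0,0]
    - [-1,-1,0.8,0,0]
    - [-1,-1,0.8,0,0]
    - [-1,-1,0.8,0,0]
    - [-1,-1,0.8,0,0]
    - [-1,-1,0.5,0,0]
    - [-1,-1,0.3,0,0]
    - [-1,-1,0,0,0]
    - [-1,-1,0,0,0]
    - [-1,-1,0,0,0]
    - [-1,-1,0,0,0]

```text
time: 2.53
ee_pos: [0.4431, 0.094, 0.2347]
eef_rot: [0.704, 0.711, 0.002, -0.002]
ft_force: [1.3, -0.0, 0.3]
width: 0.0872
```

```bash
python3 - <<'E'
from h import *
st()
for c in("top","side"):
    im=camera(c)
    for n,z in (("recorder",.075),("drawer",.046),("cassette",.08)):
        r=silhouettes(n,c)
        if r and c=="top":
            b=cv2.boxPoints(cv2.minAreaRect(np.argwhere(r[0]["mask"])[:,::-1].astype(np.float32)))
            print(n,r[0]["conf"],[ray(c,p,z)[:2].round(4).tolist() for p in b])
    for n,z in (("knob",.111),("crank_axis",.118),("cassette_grip",.108),("stow",.006)):
        print(c,n,[(round(r["conf"],2),ray(c,r["xy"],z).round(4).tolist()) for r in pinpoint(n,c)[:1]])
E
```

```text
{'time': 2.5333, 'joint_positions': [-0.6477, -0.0696, 0.3295, 1.9108, 0.0177, 1.2938, 1.2569], 'ee_pos': [0.4431, 0.094, 0.2347], 'eef_rot': [0.7036, 0.7106, 0.0025, -0.0018], 'ft_force': [1.2864, -0.0115, 0.325], 'width': 0.0872}
x [-0.01   1.     0.006] y [1.    0.01  0.001] z [ 0.001  0.006 -1.   ]
recorder 0.6 [[0.4223, 0.0542], [0.6369, 0.0388], [0.6167, -0.2728], [0.4029, -0.2482]]
drawer 0.77 [[0.606, 0.4621], [0.6213, 0.2034], [0.4338, 0.1904], [0.4195, 0.4425]]
cassette 0.55 [[0.4856, 0.022], [0.5833, 0.0151], [0.5774, -0.085], [0.4797, -0.0768]]
top knob [(0.8, [0.4811, -0.1758, 0.111])]
top crank_axis [(0.58, [0.5252, -0.19, 0.118])]
top cassette_grip [(0.76, [0.5311, -0.0252, 0.108])]
top stow [(0.77, [0.5339, 0.2709, 0.006])]
side knob [(0.84, [0.4773, -0.1726, 0.111])]
side crank_axis [(0.73, [0.5217, -0.1908, 0.118])]
side cassette_grip [(0.57, [0.5314, -0.0247, 0.108])]
side stow [(0.95, [0.533, 0.2884, 0.006])]
```

Call:
carry_out:
  rows:
    - [-1,-0.7,0.1,0,0]
    - [-1,-1,0.1,0,0]
    - [-1,-1,0.2,0,0]
    - [-1,-1,0.2,0,0]
    - [-1,-1,0.2,0,0]
    - [-1,-1,0.2,0,0]
    - [-1,-1,0.1,0,0]
    - [-1,-1,0,0.3,0]
    - [-1,-0.8,0,0.5,0]
    - [-1,-0.3,0,0.5,0]
    - [-1,0,0,0.5,0]
    - [-1,0,0,0.3,0]
    - [-1,0,0,0,0]

```text
time: 4.42
ee_pos: [0.4818, -0.1801, 0.1693]
eef_rot: [0.702, 0.712, 0.003, 0.001]
ft_force: [0.2, -0.3, -0.1]
width: 0.0871
```

```bash
python3 - <<'E'
from h import *
st()
a=camera("top")[200:330,320:500];cv2.imwrite("pics/c1.png",np.vstack([cv2.resize(a,(720,520),interpolation=cv2.INTER_CUBIC)]))
b=camera("side");
for n,z in (("knob",.111),("crank_axis",.118)):
  for c in("top","side"):
    print(c,n,[(round(r["conf"],2),ray(c,r["xy"],z).round(4).tolist()) for r in pinpoint(n,c)[:1]])
E
```

```text
{'time': 4.4167, 'joint_positions': [-0.3337, 0.1435, 0.6624, 1.873, -0.1018, 1.1522, 1.9497], 'ee_pos': [0.4818, -0.1801, 0.1693], 'eef_rot': [0.7021, 0.7121, 0.0033, 0.0011], 'ft_force': [0.1977, -0.3156, -0.1013], 'width': 0.0871}
x [-0.014  1.     0.003] y [1.    0.014 0.006] z [ 0.006  0.003 -1.   ]
top knob [(0.49, [0.484, -0.1736, 0.111])]
side knob [(0.79, [0.4802, -0.1725, 0.111])]
top crank_axis [(0.87, [0.5244, -0.1912, 0.118])]
side crank_axis [(0.68, [0.5207, -0.1851, 0.118])]
```

View pics/c1.png

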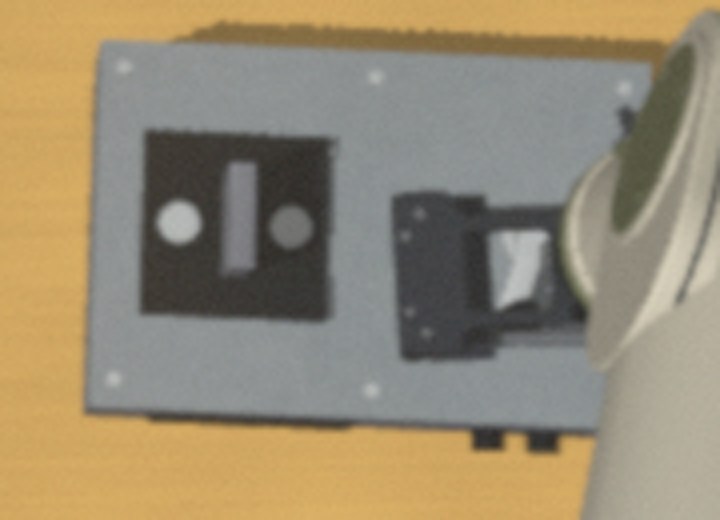

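Call:
carry_out:
  rows:
    - [-1,0.25,-0.1,0.4,0]
    - [-1,0,0,0.5,0]
    - [-1,0,0,0.5,0]
    - [-1,0,0,0.4,0]
    - [-1,0,0,0.1,0]
    - [-1,0,0,0,0]

```text
time: 5.22
ee_pos: [0.4843, -0.17, 0.1172]
eef_rot: [0.7, 0.714, 0.008, 0.005]
ft_force: [-0.5, 0.3, 0.5]
width: 0.0869
```

Call:
carry_out:
  rows:
    - [-1,0,-0.15,0.22,0]
    - [-1,0,0,0,0]
    - [0.5,0,0,0,0]
    - [1,0,0,0,0]
    - [1,0,0,0,0]
    - [1,0,0,0,0]
    - [1,0,0,0,0]
    - [1,0,0,0,0]
  force: 35

```text
time: 5.88
ee_pos: [0.4814, -0.1702, 0.1135]
eef_rot: [0.7, 0.714, 0.01, 0.007]
ft_force: [0.3, 0.7, -0.5]
width: 0.055
```

```bash
python3 - <<'E'
from h import *
st()
b=camera("side")[270:430,250:450];cv2.imwrite("pics/c2.png",cv2.resize(b,(750,600),interpolation=cv2.INTER_CUBIC))
E
```

```text
{'time': 5.8833, 'joint_positions': [-0.3269, 0.1944, 0.6463, 1.9539, -0.1507, 1.0152, 1.9787], 'ee_pos': [0.4814, -0.1702, 0.1135], 'eef_rot': [0.6998, 0.7142, 0.0099, 0.0071], 'ft_force': [0.3264, 0.6783, -0.5254], 'width': 0.055}
x [-0.02   1.     0.004] y [1.    0.02  0.024] z [ 0.024  0.004 -1.   ]
```

View pics/c2.png

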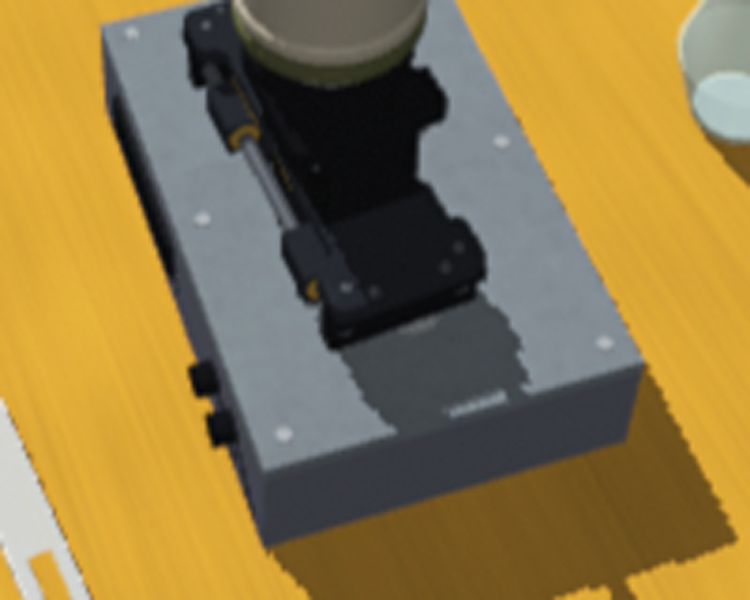

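The fingers are down around the knob, but the gripper body hides it at about (390,260) in this crop. The jaws are still closing.

Call:
carry_out:
  rows:
    - [1,0,0,0,0]
    - [1,0,0,0,0]
    - [1,0,0,0,0]
    - [1,0,0,0,0]
    - [1,0,0,0,0]
    - [1,0,0,0,0]
    - [1,0,0,0,0]

```text
time: 6.52
ee_pos: [0.4815, -0.1722, 0.1135]
eef_rot: [0.7, 0.714, 0.009, 0.008]
ft_force: [-0.3, -0.5, 0.5]
width: 0.0173
```

Gripped at 17 mm, which fits the 18 mm knob. Starting to crank with a short test.

Call:
carry_out:
  rows:
    - [1,0.38,0.22,0,0]
    - [1,0.31,0.31,0,0]
    - [1,0.22,0.38,0,0]
    - [1,0.11,0.42,0,0]

```text
time: 6.85
ee_pos: [0.5069, -0.1473, 0.1129]
eef_rot: [0.704, 0.71, -0.001, -0.002]
ft_force: [-27.1, 10.7, 31.7]
width: 0.0171
```

Call:
carry_out:
  rows:
    - [1,0,0,0,0]
    - [1,0,0,0,0]

```text
time: 7.02
ee_pos: [0.5079, -0.1465, 0.1134]
eef_rot: [0.704, 0.71, -0.001, -0.002]
ft_force: [-1.5, -4.1, -2.3]
width: 0.017
```

Call:
carry_out:
  rows:
    - [1,0.12,0.38,0,0]
    - [1,0.03,0.4,0,0]
    - [1,-0.05,0.4,0,0]
    - [1,-0.13,0.38,0,0]
    - [1,-0.21,0.34,0,0]
    - [1,-0.27,0.29,0,0]
    - [1,-0.33,0.23,0,0]

```text
time: 7.6
ee_pos: [0.5643, -0.1581, 0.1125]
eef_rot: [0.702, 0.712, -0.005, -0.028]
ft_force: [-14.9, 17.8, 21.2]
width: 0.017
```

Call:
carry_out:
  rows:
    - [1,-0.32,0.25,0,0]
    - [1,-0.36,0.18,0,0]
    - [1,-0.38,0.12,0,0]
    - [1,-0.4,0.05,0,0]
    - [1,-0.4,-0.02,0,0]
    - [1,-0.39,-0.09,0,0]
    - [1,-0.37,-0.16,0,0]
    - [1,-0.34,-0.22,0,0]
    - [1,-0.29,-0.27,0,0]
    - [1,-0.24,-0.32,0,0]

```text
time: 8.43
ee_pos: [0.569, -0.2216, 0.113]
eef_rot: [0.686, 0.726, 0.019, -0.044]
ft_force: [24.2, -2.5, -15.0]
width: 0.0177
```

Call:
carry_out:
  rows:
    - [1,0,0,0,0]
    - [1,0,0,0,0]

```text
time: 8.6
ee_pos: [0.5688, -0.2233, 0.1125]
eef_rot: [0.686, 0.726, 0.018, -0.043]
ft_force: [0.7, 5.1, 2.7]
width: 0.0174
```

```bash
python3 - <<'E'
from h import *
st()
E
```

```text
{'time': 8.6, 'joint_positions': [-0.1037, 0.4929, 0.582, 1.6101, -0.3497, 1.2031, 2.1992], 'ee_pos': [0.5688, -0.2233, 0.1125], 'eef_rot': [0.6865, 0.7257, 0.0185, -0.0426], 'ft_force': [0.6552, 5.0522, 2.6734], 'width': 0.0174}
x [-0.054  0.995  0.087] y [ 0.998  0.057 -0.032] z [-0.036  0.085 -0.996]
```

Call:
carry_out:
  rows:
    - [1,-0.35,-0.33,0,0.2]
    - [1,-0.26,-0.4,0,0.2]
    - [1,-0.16,-0.45,0,0.2]
    - [1,-0.04,-0.48,0,0.2]
    - [1,0.08,-0.47,0,0.2]
    - [1,0.18,-0.44,0,0]

```text
time: 9.1
ee_pos: [0.5117, -0.24, 0.1132]
eef_rot: [0.715, 0.698, 0.025, -0.025]
ft_force: [14.6, -11.2, -19.5]
width: 0.0174
```

Call:
carry_out:
  rows:
    - [1,0.19,-0.41,0,0]
    - [1,0.28,-0.35,0,0]
    - [1,0.35,-0.28,0,0]
    - [1,0.4,-0.2,0,0]

```text
time: 9.43
ee_pos: [0.4813, -0.2096, 0.1134]
eef_rot: [0.717, 0.697, 0.026, -0.011]
ft_force: [17.6, -15.9, -24.9]
width: 0.0172
```

```bash
python3 - <<'E'
from h import *
st()
E
```

```text
{'time': 9.4333, 'joint_positions': [-0.2015, 0.2505, 0.6386, 1.8994, -0.2359, 1.0532, 2.083], 'ee_pos': [0.4813, -0.2096, 0.1134], 'eef_rot': [0.7168, 0.6967, 0.0259, -0.0111], 'ft_force': [17.5547, -15.946, -24.947], 'width': 0.0172}
x [0.028 0.998 0.052] y [ 0.999 -0.029  0.02 ] z [ 0.022  0.052 -0.998]
```

Call:
carry_out:
  rows:
    - [1,0.41,-0.1,0,0]
    - [1,0.42,-0.02,0,0]
    - [1,0.42,0.06,0,0]
    - [1,0.4,0.14,0,0]

```text
time: 9.77
ee_pos: [0.4823, -0.1748, 0.1132]
eef_rot: [0.721, 0.692, 0.019, -0.001]
ft_force: [-5.6, -18.5, -4.2]
width: 0.0166
```

Call:
carry_out:
  rows:
    - [1,0.37,0.2,0,0]
    - [1,0.33,0.26,0,0]
    - [1,0.27,0.32,0,0]
    - [1,0.2,0.37,0,0]

```text
time: 10.1
ee_pos: [0.501, -0.1525, 0.1121]
eef_rot: [0.727, 0.687, 0.005, -0.009]
ft_force: [-32.5, 2.8, 32.1]
width: 0.0166
```

Call:
carry_out:
  rows:
    - [1,0.19,0.37,0,-0.1]
    - [1,0.12,0.4,0,-0.1]
    - [1,0.04,0.42,0,-0.1]
    - [1,-0.04,0.42,0,0]

```text
time: 10.43
ee_pos: [0.5318, -0.1438, 0.1111]
eef_rot: [0.719, 0.694, -0.006, -0.029]
ft_force: [2.0, 1.6, 1.8]
width: 0.0126
```

Width fell to 12.6 mm and the force vanished together. That looks like the knob slipping out of the pads rather than the drag drop, so I'll open the jaws and look.

Call:
carry_out:
  rows:
    - [-0.2,0,0,0,0]
    - [-0.2,0,0,0,0]
    - [-0.2,0,0,0,0]
    - [-0.2,0,0,0,0]
    - [-0.2,0,0,-0.5,0]
    - [-0.2,0,0,-0.7,0]
    - [-0.2,0,0,0,0]

```text
time: 11.02
ee_pos: [0.5319, -0.1444, 0.147]
eef_rot: [0.719, 0.694, -0.006, -0.03]
ft_force: [0.4, -0.1, 1.6]
width: 0.0488
```

```bash
python3 - <<'E'
from h import *
st()
ims=[camera(c) for c in("side","top")]
a=cv2.resize(ims[0][270:430,270:430],(400,400));b=cv2.resize(ims[1][210:310,400:500],(400,400))
cv2.imwrite("pics/c3.png",np.hstack([a,b]))
for n,z in (("knob",.111),("crank_axis",.118)):
  for c in("top","side"):
    print(c,n,[(round(r["conf"],2),np.round(r["xy"]),ray(c,r["xy"],z).round(4).tolist()) for r in pinpoint(n,c)[:1]])
E
```

```text
{'time': 11.0167, 'joint_positions': [-0.3047, 0.3119, 0.5995, 1.7494, -0.2075, 1.1991, 1.8938], 'ee_pos': [0.5319, -0.1444, 0.147], 'eef_rot': [0.7194, 0.6939, -0.0064, -0.0302], 'ft_force': [0.4288, -0.0525, 1.6146], 'width': 0.0488}
x [0.037 0.999 0.033] y [ 0.998 -0.035 -0.052] z [-0.051  0.034 -0.998]
top knob [(0.55, array([430., 255.]), [0.5265, -0.1358, 0.111])]
side knob [(0.77, array([351., 321.]), [0.5234, -0.1445, 0.111])]
top crank_axis []
side crank_axis [(0.56, array([359., 338.]), [0.5172, -0.1918, 0.118])]
```

View pics/c3.png

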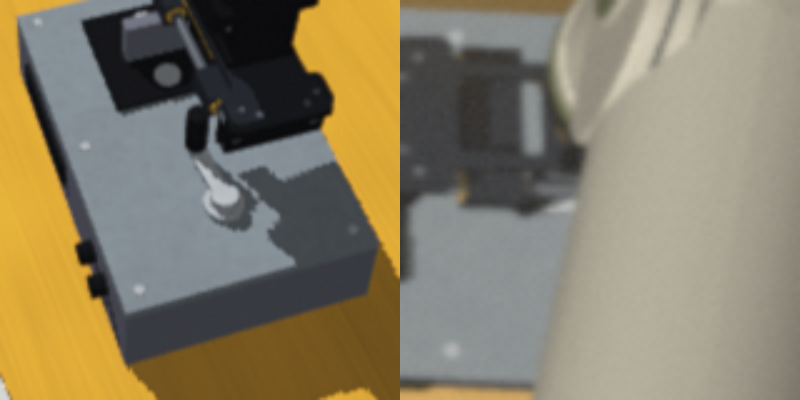

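The knob stands about 10 mm behind the pads, at side-camera (349,322), so it did slip. The crank is now at about 1.18 turns. I'll re-grip centred on the knob with full force.

Call:
carry_out:
  rows:
    - [-0.2,0.05,-0.3,0,0]
    - [-0.2,0,0,0,0]
    - [-0.2,0,0,0.5,0]
    - [-0.2,0,0,0.5,0]
    - [-0.2,0,0,0.3,0]
    - [-0.2,0,0,0,0]
  force: 60

```text
time: 11.82
ee_pos: [0.5182, -0.1403, 0.1055]
eef_rot: [0.719, 0.694, -0.007, -0.032]
ft_force: [-5.0, 1.2, 14.5]
width: 0.0523
```

Call:
carry_out:
  rows:
    - [-0.2,0,0.1,-0.2,0]
    - [-0.2,0,0,0,0]
    - [1,0,0,0,0]
    - [1,0,0,0,0]
    - [1,0,0,0,0]
    - [1,0,0,0,0]
    - [1,0,0,0,0]
    - [1,0,0,0,0]
    - [1,0,0,0,0]

```text
time: 12.57
ee_pos: [0.5202, -0.1429, 0.1105]
eef_rot: [0.72, 0.693, -0.009, -0.031]
ft_force: [1.6, -3.8, -0.5]
width: 0.0167
```

Call:
carry_out:
  rows:
    - [1,-0.02,0.42,0,0]
    - [1,-0.1,0.41,0,0]
    - [1,-0.17,0.38,0,0]
    - [1,-0.24,0.34,0,0]

```text
time: 12.9
ee_pos: [0.5527, -0.153, 0.11]
eef_rot: [0.719, 0.693, -0.013, -0.05]
ft_force: [-26.3, 15.1, 32.3]
width: 0.0169
```

Call:
carry_out:
  rows:
    - [1,-0.28,0.31,0,0]
    - [1,-0.34,0.25,0,0]
    - [1,-0.38,0.19,0,0]
    - [1,-0.41,0.11,0,0]

```text
time: 13.23
ee_pos: [0.5696, -0.1752, 0.11]
eef_rot: [0.712, 0.698, -0.01, -0.073]
ft_force: [-12.0, 26.3, 22.4]
width: 0.0172
```

Call:
carry_out:
  rows:
    - [1,-0.41,0.1,0,0]
    - [1,-0.42,0.02,0,0]
    - [1,-0.42,-0.06,0,0]
    - [1,-0.4,-0.14,0,0]

```text
time: 13.57
ee_pos: [0.5724, -0.1972, 0.1101]
eef_rot: [0.703, 0.706, 0.003, -0.087]
ft_force: [13.3, 16.6, 1.6]
width: 0.0175
```

Call:
carry_out:
  rows:
    - [1,-0.47,-0.08,0,0]
    - [1,-0.45,-0.16,0,0]
    - [1,-0.41,-0.24,0,0]
    - [1,-0.36,-0.32,0,0]

```text
time: 13.9
ee_pos: [0.5588, -0.2285, 0.1098]
eef_rot: [0.693, 0.715, 0.014, -0.092]
ft_force: [0.1, -0.5, 1.3]
width: 0.018
```

The force is gone with the full knob width (18 mm) still held, so this looks like the real drop at about 1.5 turns. I'll confirm with one short step.

Call:
carry_out:
  rows:
    - [1,-0.18,-0.23,0,0]
    - [1,-0.15,-0.26,0,0]

```text
time: 14.07
ee_pos: [0.5436, -0.2393, 0.1097]
eef_rot: [0.693, 0.715, 0.014, -0.092]
ft_force: [-1.3, 7.7, 1.0]
width: 0.0181
```

The crank followed the command fully with no new tilt, so the drop is confirmed and I'm stopping at about 1.63 turns. Cranking has leaned the hand about 10°. I'll lean it back by pressing radially inward on the held knob, which doesn't turn the crank.

Call:
carry_out:
  rows:
    - [1,0.15,-0.06,0,0]
    - [1,0.15,-0.06,0,0]
    - [1,0.15,-0.06,0,0]

```text
time: 14.32
ee_pos: [0.5363, -0.241, 0.1105]
eef_rot: [0.698, 0.711, 0.009, -0.081]
ft_force: [11.1, -15.2, -16.7]
width: 0.018
```

Call:
carry_out:
  rows:
    - [1,0.2,0,0,0]
    - [1,0.2,0,0,0]
    - [1,0.2,0,0,0]
    - [1,0.2,0,0,0]
    - [1,0.2,0,0,0]
    - [1,0.2,0,0,0]

```text
time: 14.82
ee_pos: [0.5331, -0.2414, 0.1106]
eef_rot: [0.71, 0.702, -0.006, -0.055]
ft_force: [8.2, -19.5, -12.4]
width: 0.0173
```

Call:
carry_out:
  rows:
    - [1,0.2,0.05,0,0]
    - [1,0.2,0.05,0,0]
    - [1,0.2,0.05,0,0]
    - [1,0.2,0.05,0,0]
    - [1,0.2,0.05,0,0]

```text
time: 15.23
ee_pos: [0.533, -0.2413, 0.1103]
eef_rot: [0.72, 0.692, -0.02, -0.039]
ft_force: [1.1, -18.7, -5.6]
width: 0.0171
```

Call:
carry_out:
  rows:
    - [1,0.2,0.05,0,0]
    - [1,0.2,0.05,0,0]
    - [1,0,0,0,0]
    - [-0.2,0,0,0,0]
    - [-0.2,0,0,0,0]
    - [-0.2,0,0,0,0]
    - [-0.2,0,0,0,0]
    - [-0.2,0,0,-0.5,0]
    - [-0.2,0,0,-0.8,0]
    - [-0.2,0,0,-0.5,0]
    - [-0.2,0,0,0,0]

```text
time: 16.15
ee_pos: [0.5332, -0.2416, 0.1631]
eef_rot: [0.726, 0.687, -0.027, -0.037]
ft_force: [0.8, 0.0, 0.5]
width: 0.0514
```

```bash
python3 - <<'E'
from h import *
st()
ims=[camera(c) for c in("side","top")]
a=cv2.resize(ims[0][250:410,270:430],(400,400));b=cv2.resize(ims[1][200:320,320:440],(400,400))
cv2.imwrite("pics/c4.png",np.hstack([a,b]))
for n,z in (("knob",.111),("crank_axis",.118),("cassette_grip",.108),("cassette",.03)):
  for c in("top","side"):
    print(c,n,[(round(r["conf"],2),np.round(r["xy"]),ray(c,r["xy"],z).round(4).tolist()) for r in pinpoint(n,c)[:1]])
E
```

```text
{'time': 16.15, 'joint_positions': [-0.1538, 0.4087, 0.6336, 1.6131, -0.2228, 1.2907, 2.038], 'ee_pos': [0.5332, -0.2416, 0.1631], 'eef_rot': [0.7256, 0.6866, -0.0268, -0.0374], 'ft_force': [0.8452, 0.0057, 0.5261], 'width': 0.0514}
x [0.056 0.998 0.012] y [ 0.994 -0.054 -0.091] z [-0.09   0.017 -0.996]
top knob [(0.63, array([478., 249.]), [0.5382, -0.2376, 0.111])]
side knob [(0.66, array([377., 358.]), [0.534, -0.2379, 0.111])]
top crank_axis [(0.72, array([458., 256.]), [0.5229, -0.1918, 0.118])]
side crank_axis [(0.77, array([359., 340.]), [0.5156, -0.1957, 0.118])]
top cassette_grip [(0.72, array([379., 252.]), [0.5338, -0.0293, 0.108])]
side cassette_grip [(0.8, array([329., 279.]), [0.5249, -0.0284, 0.108])]
top cassette [(0.64, array([377., 259.]), [0.5307, -0.0343, 0.03])]
side cassette [(0.56, array([333., 308.]), [0.5299, -0.0442, 0.03])]
```

View pics/c4.png

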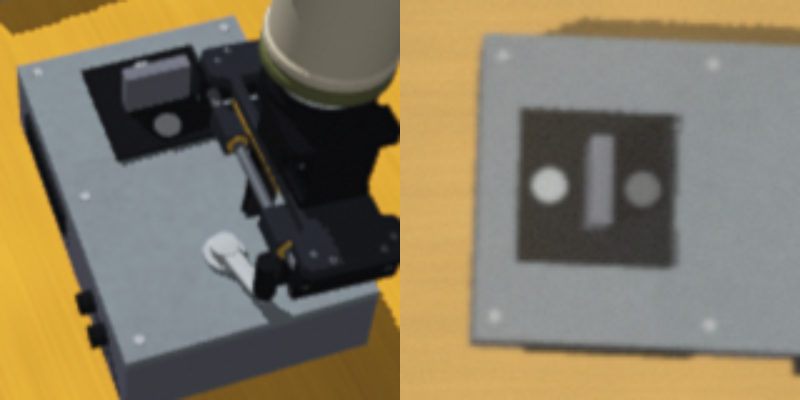

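The knob is at about −77° and upright, and the bar centre is at about (380,253) in the top view. That puts it near (0.530, −0.029). Moving over the bar.

Call:
carry_out:
  rows:
    - [0.2,0.6,-0.05,0,-0.1]
    - [0.2,0.9,-0.1,0,-0.1]
    - [0.2,1,-0.1,0,0]
    - [0.2,1,-0.1,0,0]
    - [0.2,1,-0.1,0,0]
    - [0.2,1,-0.05,0,0]
    - [0.2,0.9,0,0,0]
    - [0.2,0.5,0,0,0]
    - [0.2,0,0,0,0]
    - [0.2,0,0,0,0]

```text
time: 17.48
ee_pos: [0.5236, -0.0265, 0.1628]
eef_rot: [0.721, 0.692, -0.029, -0.039]
ft_force: [-0.7, -0.0, 0.5]
width: 0.035
```

```bash
python3 - <<'E'
from h import *
st()
E
```

```text
{'time': 17.4833, 'joint_positions': [-0.4906, 0.2546, 0.5421, 1.7675, -0.1498, 1.2555, 1.6271], 'ee_pos': [0.5236, -0.0265, 0.1628], 'eef_rot': [0.7205, 0.6917, -0.0289, -0.0391], 'ft_force': [-0.7231, -0.0456, 0.5181], 'width': 0.035}
x [0.041 0.999 0.012] y [ 0.995 -0.04  -0.096] z [-0.096  0.016 -0.995]
```

Call:
carry_out:
  rows:
    - [0.2,-0.1,0.3,0.3,0]
    - [0.2,0,0,0.5,0]
    - [0.2,0,0,0.5,0]
    - [0.2,0,0,0,0]
    - [0.2,0,0,0,0]

```text
time: 17.9
ee_pos: [0.5295, -0.0349, 0.1225]
eef_rot: [0.722, 0.69, -0.029, -0.038]
ft_force: [0.4, -0.8, -0.0]
width: 0.0353
```

Call:
carry_out:
  rows:
    - [0.2,0.17,0.05,0.2,0]
    - [0.2,0,0,0.25,0]
    - [0.2,0,0.03,0.2,0]
    - [0.2,0,0,0,0]

```text
time: 18.23
ee_pos: [0.5314, -0.0311, 0.1032]
eef_rot: [0.723, 0.689, -0.028, -0.037]
ft_force: [0.0, -0.2, 0.3]
width: 0.0348
```

```bash
python3 - <<'E'
from h import *
st()
ims=[camera(c) for c in("side","top")]
a=cv2.resize(ims[0][210:330,270:390],(400,400));b=cv2.resize(ims[1][200:320,320:440],(400,400))
cv2.imwrite("pics/c5.png",np.hstack([a,b]))
E
```

```text
{'time': 18.2333, 'joint_positions': [-0.4625, 0.3394, 0.5302, 1.8084, -0.198, 1.1385, 1.6646], 'ee_pos': [0.5314, -0.0311, 0.1032], 'eef_rot': [0.7233, 0.6889, -0.0279, -0.0369], 'ft_force': [0.0241, -0.19, 0.2669], 'width': 0.0348}
x [0.049 0.999 0.011] y [ 0.995 -0.048 -0.092] z [-0.091  0.015 -0.996]
```

View pics/c5.png

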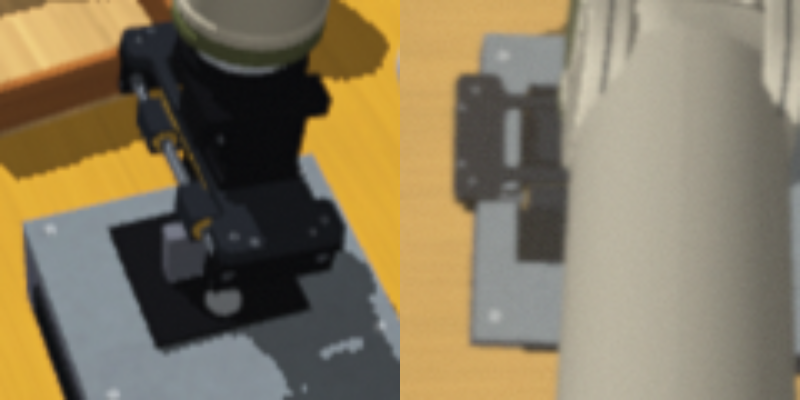

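The fingers straddle the bar, visible at about (185,255) in the left crop. Closing gently.

Call:
carry_out:
  rows:
    - [0.8,0,0,0,0]
    - [0.8,0,0,0,0]
    - [0.8,0,0,0,0]
    - [0.8,0,0,0,0]
    - [1,0,0,0,0]
    - [1,0,0,0,0]
    - [1,0,0,0,0]
  force: 25

```text
time: 18.92
ee_pos: [0.5321, -0.0325, 0.1052]
eef_rot: [0.724, 0.689, -0.027, -0.036]
ft_force: [-0.0, -0.7, -0.7]
width: 0.0136
```

Call:
carry_out:
  rows:
    - [1,0,-0.01,-0.07,0]
    - [1,0,-0.01,-0.07,0]
    - [1,0,-0.01,-0.07,0]
    - [1,0,-0.01,-0.07,0]

```text
time: 19.25
ee_pos: [0.5308, -0.0324, 0.1133]
eef_rot: [0.724, 0.689, -0.028, -0.036]
ft_force: [0.8, -0.8, -3.8]
width: 0.0139
```

Call:
carry_out:
  rows:
    - [1,0,0,-0.1,0]
    - [1,0,0,-0.15,0]
    - [1,0,0,-0.15,0]
    - [1,0,0,-0.15,0]
    - [1,0,0,-0.15,0]

```text
time: 19.67
ee_pos: [0.5324, -0.0326, 0.136]
eef_rot: [0.724, 0.689, -0.029, -0.037]
ft_force: [0.3, -0.9, -2.2]
width: 0.0138
```

Call:
carry_out:
  rows:
    - [1,0,-0.01,-0.2,0]
    - [1,0,-0.02,-0.2,0]
    - [1,0,-0.02,-0.2,0]
    - [1,0,-0.02,-0.2,0]
    - [1,0,-0.02,-0.2,0]
    - [1,0,-0.02,-0.3,0]
    - [1,0,-0.02,-0.4,0]
    - [1,0,0,-0.4,0]
    - [1,0,0,-0.3,0]
    - [1,0,0,0,0]
    - [1,0,0,0,0]

```text
time: 20.58
ee_pos: [0.5361, -0.0329, 0.2179]
eef_rot: [0.723, 0.689, -0.027, -0.036]
ft_force: [-0.5, 0.8, -2.6]
width: 0.0136
```

```bash
python3 - <<'E'
from h import *
st()
ims=[camera(c) for c in("side","top")]
a=cv2.resize(ims[0][150:350,200:400],(400,400));b=cv2.resize(ims[1][180:340,140:300],(400,400))
cv2.imwrite("pics/c6.png",np.hstack([a,b]))
for c in("top","side"):
  for n,z in(("stow",.006),("drawer",0)): print(c,n,[(round(r["conf"],2),ray(c,r["xy"],z).round(4).tolist()) for r in pinpoint(n,c)[:1]])
E
```

```text
{'time': 20.5833, 'joint_positions': [-0.489, 0.2305, 0.5563, 1.6732, -0.1338, 1.3636, 1.6162], 'ee_pos': [0.5361, -0.0329, 0.2179], 'eef_rot': [0.7235, 0.6889, -0.0267, -0.0361], 'ft_force': [-0.4861, 0.8134, -2.5527], 'width': 0.0136}
x [0.049 0.999 0.011] y [ 0.995 -0.048 -0.089] z [-0.088  0.015 -0.996]
top stow [(0.68, [0.5278, 0.2713, 0.006])]
top drawer [(0.62, [0.5285, 0.328, 0.0])]
side stow [(0.73, [0.533, 0.2832, 0.006])]
side drawer [(0.7, [0.5375, 0.3386, 0.0])]
```

View pics/c6.png

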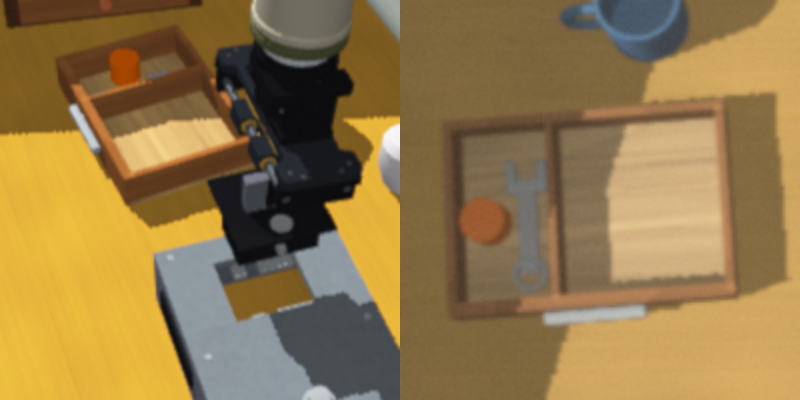

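The cassette hangs level and clear, and the well is visible as a hole at (270,290). The empty bay centres at (643,203) in the right crop, which is near (0.532, 0.275). Carrying it over while turning about 6°.

Call:
carry_out:
  rows:
    - [1,0.3,0,0,-0.2]
    - [1,0.6,0,0,-0.2]
    - [1,0.8,0,0,-0.2]
    - [1,0.9,0,0,-0.2]
    - [1,0.9,0,0,-0.2]
    - [1,0.9,0,0,-0.2]
    - [1,0.9,0,0,0]
    - [1,0.9,0,0,0]
    - [1,0.9,0,0,0]
    - [1,0.9,0,0,0]
    - [1,0.8,0,0,0]
    - [1,0.6,0,0,0]
    - [1,0.3,0,0,0]
    - [1,0.1,0,0,0]
    - [1,0,0,0,0]

```text
time: 22.13
ee_pos: [0.5124, 0.2972, 0.2189]
eef_rot: [0.674, 0.737, -0.027, -0.042]
ft_force: [-0.4, -0.6, -3.6]
width: 0.0139
```

```bash
python3 - <<'E'
from h import *
st()
E
```

```text
{'time': 22.1333, 'joint_positions': [-0.8388, 0.3345, 0.3482, 1.5242, -0.1782, 1.3841, 1.1964], 'ee_pos': [0.5124, 0.2972, 0.2189], 'eef_rot': [0.674, 0.737, -0.0272, -0.0424], 'ft_force': [-0.3974, -0.6334, -3.5522], 'width': 0.0139}
x [-0.088  0.996  0.026] y [ 0.991  0.09  -0.097] z [-0.099  0.017 -0.995]
```

Call:
carry_out:
  rows:
    - [1,-0.4,0.3,0.1,0.2]
    - [1,-0.4,0.35,0.3,0.1]
    - [1,0,0.05,0.5,0]
    - [1,0,0.05,0.5,0]
    - [1,0,0.05,0.5,0]
    - [1,0,0.05,0.5,0]
    - [1,0,0,0.3,0]
    - [1,0,0,0,0]
    - [1,0,0,0,0]

```text
time: 22.88
ee_pos: [0.5397, 0.2571, 0.1286]
eef_rot: [0.692, 0.721, -0.029, -0.039]
ft_force: [1.0, 0.3, -2.2]
width: 0.0138
```

```bash
python3 - <<'E'
from h import *
st()
ims=[camera(c) for c in("side","top")]
a=cv2.resize(ims[0][130:290,200:360],(400,400));b=cv2.resize(ims[1][180:340,140:300],(400,400))
cv2.imwrite("pics/c7.png",np.hstack([a,b]))
E
```

```text
{'time': 22.8833, 'joint_positions': [-0.772, 0.4247, 0.363, 1.6086, -0.2109, 1.2241, 1.2603], 'ee_pos': [0.5397, 0.2571, 0.1286], 'eef_rot': [0.6915, 0.7207, -0.0291, -0.039], 'ft_force': [0.9647, 0.2963, -2.1841], 'width': 0.0138}
x [-0.041  0.999  0.016] y [ 0.995  0.042 -0.096] z [-0.096  0.012 -0.995]
```

View pics/c7.png

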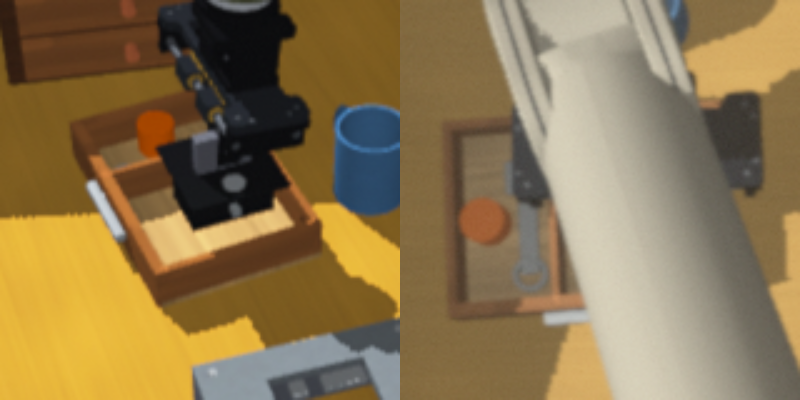

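Call:
carry_out:
  rows:
    - [1,0.3,-0.05,0,0]
    - [1,0.2,-0.05,0,0]
    - [1,0,0,0,0]
    - [1,0,0,0.3,0]
    - [1,0,0,0.4,0]
    - [1,0,0,0.3,0]
    - [1,0,0,0.1,0]
    - [1,0,0,0,0]

```text
time: 23.65
ee_pos: [0.5331, 0.277, 0.0963]
eef_rot: [0.69, 0.722, -0.026, -0.039]
ft_force: [-0.9, -0.6, -2.4]
width: 0.0138
```

Call:
carry_out:
  rows:
    - [1,0,0,0.15,0]
    - [1,0,0,0.12,0]
    - [1,0,0,0.1,0]
    - [1,0,0,0.07,0]
    - [1,0,0,0,0]

```text
time: 24.07
ee_pos: [0.5319, 0.2767, 0.0815]
eef_rot: [0.691, 0.722, -0.026, -0.039]
ft_force: [-0.1, 0.5, -2.3]
width: 0.0138
```

Call:
carry_out:
  rows:
    - [1,0,0,0.06,0]
    - [1,0,0,0.06,0]
    - [1,0,0,0.06,0]

```text
time: 24.32
ee_pos: [0.5322, 0.2779, 0.0811]
eef_rot: [0.69, 0.722, -0.025, -0.039]
ft_force: [-6.3, -3.2, 13.1]
width: 0.0138
```

Contact at the expected height (TCP at 0.081 m). Releasing and backing off straight up.

Call:
carry_out:
  rows:
    - [1,0,0,0,0]
    - [0.6,0,0,0,0]
    - [0.2,0,0,0,0]
    - [0.1,0,0,0,0]
    - [0.1,0,0,0,0]
    - [0.1,0,0,0,0]
    - [0.1,0,0,-0.2,0]
    - [0.1,0,-0.03,-0.4,0]
    - [0.1,0,-0.05,-0.7,0]
    - [0.1,0,-0.05,-0.9,0]
    - [0.1,0,-0.05,-0.9,0]
    - [0.1,0,0,-0.9,0]
    - [0.1,0,0,-0.5,0]
    - [0.1,0,0,0,0]
    - [0.1,-0.9,-0.5,-0.3,0]
    - [0.1,-0.9,-0.5,-0.3,0]
    - [0.1,-0.9,-0.5,0,0]
    - [0.1,-0.9,-0.5,0,0]
    - [0.1,-0.9,-0.5,0,0]
    - [0.1,0,0,0,0]

```text
time: 25.98
ee_pos: [0.4697, 0.131, 0.2524]
eef_rot: [0.69, 0.723, -0.022, -0.038]
ft_force: [0.8, -0.4, 0.7]
width: 0.0391
```

```bash
python3 - <<'E'
from h import *
st()
ims=[camera(c) for c in("side","top")]
a=cv2.resize(ims[0][130:330,200:400],(400,400));b=cv2.resize(ims[1][180:340,140:300],(400,400))
cv2.imwrite("pics/c8.png",np.hstack([a,b]))
for c in("top","side"):
  for n,z in(("stow",.006),("cassette",.006),("cassette_grip",.084)): print(c,n,[(round(r["conf"],2),ray(c,r["xy"],z).round(4).tolist()) for r in pinpoint(n,c)[:1]])
E
```

```text
{'time': 25.9833, 'joint_positions': [-0.7417, 0.0684, 0.4323, 1.7509, -0.0756, 1.4045, 1.3235], 'ee_pos': [0.4697, 0.131, 0.2524], 'eef_rot': [0.6898, 0.7227, -0.022, -0.0382], 'ft_force': [0.7953, -0.4469, 0.6615], 'width': 0.0391}
x [-0.045  0.999  0.025] y [ 0.995  0.047 -0.085] z [-0.086  0.021 -0.996]
top stow []
top cassette [(0.6, [0.5318, 0.2804, 0.006])]
top cassette_grip [(0.7, [0.5355, 0.29, 0.084])]
side stow [(0.56, [0.5268, 0.2728, 0.006])]
side cassette [(0.68, [0.5314, 0.2738, 0.006])]
side cassette_grip []
```

View pics/c8.png

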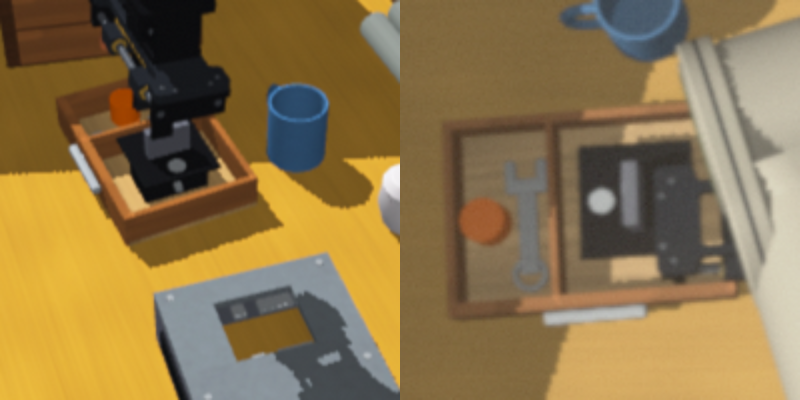

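```bash
python3 -c "
from bench import *
print(close_job())"
```

```text
the job is handed in; nothing more can be done
None
```

The cassette is out of the recorder and standing in the drawer's larger compartment. I handed the job in at about 26 s of the 72 s allowed; no verdict was reported.

- **Cranking:** The resistance was gone by about 1.57 turns, having still been there at 1.46. I stopped at about 1.65 turns, at most 0.2 turn past the drop.
- **Lifting:** The cassette came up with only about 4 N on the wrist, so it was not wrenched against the catch.
- **Setting down:** It touched the floor at the expected height, was released, and the hand backed off well clear.

**Last checks:** The final picture shows the cassette upright and flat in the compartment. Its centre measured (0.532, 0.274–0.280), against about (0.532, 0.275) for the compartment's centre. That is well inside the 40 and 35 mm limits. The mug, spanner and float look unmoved in that picture; I did not re-measure any of the bystanders.

**What went wrong or disagreed:**
- **Knob slip:** The knob slipped out of the pads once at about 1.18 turns. I re-gripped it harder and carried on.
- **Hand lean:** Cranking leaned the hand about 10°. I mostly corrected that against the held knob, leaving about 5° along the grip bar, where it did no harm.
- **Network estimates:** The two cameras differed by up to 15 mm on the compartment's centre. In the last check the top camera did not find it and put the bar 10–15 mm further along y. I relied on the pictures and the hand's position instead.

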